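# Turn the stop cam to its low point, then push the jaw home

## Task

First turn the eccentric cam of the clamping jig by its lever until its low point faces the follower roller (lever pointing straight at the fence), then push the slide forward by its upright push plate until the jaw has seated the pine block square against the end fence, and draw clear. Push with the outside of the fingers only: take neither the lever's post nor the plate between the fingers, do not touch the block with the gripper, do not push the slide before the cam is low, and leave the other things on the table where they are.

Things in the scene. Friction and masses are not known exactly. Their poses are not given: they have to be found in the camera images.
- jig: clamping jig fixed to the table: plywood board 245 x 220 x 12 mm with a slide (centre line y = 45 mm), a cam and an end fence. Origin on the table under the board, which spans x -125..120, y -110..110 mm in the jig's axes; x points along the slide's travel to the fence (away from the robot within 0.3 rad), y left, z up
- fence_face (a point): middle of the top edge of the fence's near face: aluminium bar 110 mm wide, its top 48 mm above the table; in the jig's axes at x = 55, y = 45 mm
- push_plate (a point): middle of the top edge (half-way through the thickness) of the upright aluminium plate on the near end of the slide: 60 mm wide along jig y, 12 mm thick along jig x, top 92 mm above the table, free from 44 mm up. Pushed on its near face it drives the slide along jig x. Same axes as the jig
- jaw_slide (a joint): travel in m of the slide (push plate, roller and front jaw in one): 0 fully back, grows towards the fence, ends at 0.0435; starts between 0 and 0.003. Reads 0.040 with the block seated between jaw and fence. About 3 N moves it; it stays where it is left
- follower_roller (a point): centre of the follower: an upright steel roller, 14 mm diameter, on a flat arm at the slide's right, 100 mm right of the push plate's middle; 22 mm up, the arm's top 41 mm above the table. It moves with the slide, straight at the cam's pivot
- cam_pivot (a point): pivot of the cam, at the disc's underside. The cam is a 60 mm disc, 18 mm thick, whose centre lies 16 mm off the pivot towards the lever: its rim is 46 mm from the pivot on the lever's side (high point), 14 mm on the opposite side (low point). The point's x axis points along the lever
- stop_cam (a joint): cam angle in rad: 0 when its low point faces the roller, i.e. the lever points along jig x to the fence; grows as the lever turns clockwise seen from above (1.57: lever to the right); stops at -0.12 and 2.4; starts 1.4 to 2.2, where it blocks the roller before the block is seated. About 4 N on the lever's post turns it; friction holds it
- lever_post (a point): centre of the top of the upright round steel post at the end of the cam's lever: 14 mm diameter, 72 mm from the pivot, top 92 mm above the table, free from 42 mm up (the top of the flat, 14 mm wide lever)
- block_mid (a point): centre (half-way up) of the pine block lying loose on the board between jaw and fence: 45 mm along the travel (point x), 85 mm wide, 30 mm high, about 55 g; it starts 7 to 16 mm short of the fence. Seated, its centre is at x = 32.5 mm in the jig's axes
- tip_tin: bystander: flat round metal tin, 53 mm across, 20 mm high, standing on the jig's board; origin at the centre of its underside
- masking_tape: bystander: roll of masking tape lying flat, 104 mm across, 25 mm high; origin at the centre of its underside
- solder_spool: bystander: spool of solder, 61 mm across, 42 mm high, upright; origin at the centre of its underside
- marker0: bystander: white paint marker lying down, 135 mm long, 19 mm high, on the robot's side of the jig; origin at the centre of its underside
- grozing_pliers: bystander: pliers with red handles lying flat, 180 mm long, 12 mm high; origin at the centre of its underside
- flux_bottle: bystander: white plastic bottle with a red nozzle, 48 mm across, 125 mm high; origin at the centre of its underside
- glass_cutter: bystander: glass cutter with a green handle lying down, 126 mm long, 16 mm high; origin at the centre of its underside
There are look-alikes about, which are no part of the job. Leave any orange or turquoise look-alike of the part that bears block_mid alone.

How it is judged:
On the way, in this order (a step that is already met when the one before it is completed fails the run):
1. the cam is turned to its low point while the slide is still back (value of joint stop_cam between -0.35 and 0.35 rad and value of joint jaw_slide below 0.008 m), for 0.2 s.
2. the slide is pushed home and the jaw holds the block against the fence (value of joint stop_cam between -0.35 and 0.35 rad and value of joint jaw_slide above 0.0375 m and x of block_mid in the frame of jig between 0.03 and 0.035 m and y of block_mid in the frame of jig between 0.03 and 0.06 m and angle between the x axis of block_mid and the x axis of jig, either way round below 0.06 rad and height (world z) of block_mid below 0.031 m), for 0.2 s.
At the end, for the whole second after the job is handed in: the cam is within 0.35 rad of its low point, the slide is at least 37.5 mm forward, the pine block lies flat on the board within 2.5 mm of the fence, square to it within 0.06 rad and within 15 mm of the slide's line; block and slide are at rest (all of step 2 and linear speed of wood_block below 0.01 m/s and velocity of joint jaw_slide below 0.005 m/s); the robot touches nothing.
It fails at once if one of the bystanders is moved more than 20 mm (distance of any of tip_tin, masking_tape, solder_spool, marker0, grozing_pliers, flux_bottle, glass_cutter from where it was at the start of the episode above 0.02 m).
It fails at once if the slide is pushed forward against the cam before the cam is at its low point (value of joint jaw_slide above 0.008 m and value of joint stop_cam above 0.5 rad).
It fails at once if the pine block is touched by the gripper or arm (over 1 N) (contact force between any of the fingers, the arm and wood_block above 1 N).
It fails at once if the pine block is lifted or tipped (height (world z) of block_mid above 0.035 m or angle between block_mid's own z axis and vertical above 0.15 rad).
It fails at once if the lever's post or the push plate is taken between the fingers ((horizontal distance between the grasp point and lever_post below 0.008 m and height (world z) of the grasp point below 0.088 m) or (x of the grasp point in the frame of push_plate between -0.008 and 0.008 m and y of the grasp point in the frame of push_plate between -0.03 and 0.03 m and z of the grasp point in the frame of push_plate below -0.004 m)).
It also fails if it takes over 51 s, if anything falls off the work surface, if the arm or the gripper's body presses on something with over 40 N, if the wrist force passes 120 N, or if a joint passes its speed limit or range.

## Robot

A 7-joint arm with a two-finger parallel gripper is mounted at the origin on the work surface; the furniture and walls round the work are solid. World frame = base frame: x ahead of the robot, y to its left, z up, the work surface at z = 0. Lengths are in m, angles in rad, forces in N, time in s.
With the tool pointing down it reaches from about 0.4 to 0.875 m from the base axis. Payload 19.3 kg.
Tool frame: the origin (TCP) lies at the very end of the fingers, on their centre line; the grasp point (between the pads) lies 19 mm behind it; z points along the fingers, y is the line along which they close (so a half turn about z gives the same grasp; the last joint's range is limited). The gripper opens to 85 mm and grips with 20 to 120 N. Pads are 22 mm wide; open, the fingers measure 114 mm over their backs; the gripper's body (76 mm by 85 mm) begins 54 mm behind the grasp point. The pads swing forward as they close: fully open they stand 13 mm farther back than shut.
Start: joints at [-1.243, 0.521, -0.036, 1.599, 0.021, 1.021, -0.113], TCP at [0.242, 0.576, 0.231] pointing down, gripper open.
Joint ranges: [-2.91, 2.91], [-0.3, 2.13], [-1.5, 1.42], [0.17, 2.43], [-1.26, 4.41], [0.16, 1.93], [-2.52, 2.52]. Speed limits (rad/s): [1.89, 1.89, 2.39, 2.39, 3.01, 3.01, 3.01].

## Interface

Orientations are given as [roll, pitch, yaw] about the fixed x, y, z axes, in that order (R = Rz(yaw) Ry(pitch) Rx(roll)).
In Python, from workcell import bot gives the robot as it stands. The module is installed in compiled form; this text tells all that it offers.
- The arm moves only by the tool apply_moves, never from a script. Its arguments are lists of equal length, an entry for each row: "claw": the finger opening in m, from 0 to 0.0854; "xyz": the shift along the tool's x, y, z in m, a list of three; "twist": the turn, a rotation vector about the tool's x, y, z in rad, a list of three. A call has 1 to 20 rows; each row shifts and turns the commanded pose from where the row before left it, along the tool's axes as they then stand; what a row does not reach is not made up. A row lasts 1/10 s, in which the tool goes at most 50 mm and 8.59 degrees, less where a joint would pass 70% of its speed; a pose out of reach is approached as far as the arm can. A call with a gripper value outside its range is refused whole. The fingers move at their own pace and stop on an object; "force" is the grip in N (left out, the last holds). Time passes only in rows, so rows that do not move let the fingers close. It gives the time, the measured TCP pose, the force, the opening and the grip force at its end, in the units of the state.
- bot.observe(): the state, without advancing time (a new reading comes with each control period).
- bot.grab_frame(name): name is "scene" or "top"; returns a dict with "img" (420x560x3 uint8, red, green, blue), "vfov" (degrees; the focal length in pixels is half the picture's height over the tangent of half this angle, whatever the lens; pixels are square), "cx", "cy" (the principal point, pixels), "distortion" ([k1, k2, p1, p2, k3] as OpenCV has them; the pictures are not rectified), "view" (4x4, takes a point from world to camera coordinates). Camera axes: x right, y up, looking along -z (the intrinsics and any distortion apply to the point x, -y, -z); pixel columns grow to the right and rows downward; lengths in m; the calibration is good to about 2 mm. A picture is of the moment at which its call begins. There is no depth.
- bot.job_done(): hands the job in; it is judged then, once.
Trained networks look in the newest picture that a camera, given by its name, has taken for a name from the list of things; names that differ only in an ending like _2 or _b are one class to them, and where a whole thing is asked for, a point or a joint stands for the part that bears it (a point fixed in the world has none). Each returns a list of dicts, best first, with "score" (0 to 1); they miss things now and then, are a little off and sometimes report something else, mostly with a low value. They report only what shows in the picture. A call takes as long as a camera call. They do not tell look-alikes from the thing itself.
- bot.find_in(camera, query): "position" ([x, y, z] in m, in world coordinates, good to about 4 mm: the middle of the surface that is visible of it).
The state is a dict: "clock": time; "qpos": joint angles; "qd": joint speeds; "joint_efforts": joint torques, N m; "position": TCP position; "tool_rot": TCP orientation; "force": force on the tool from outside, world axes, zero at the start; "moment": the same for the moment, N m; "grip_width": finger opening in m; "finger_force": force on a finger pad.
Only numpy, scipy, OpenCV 4.12 (cv2) and the standard library are available. Lean on these libraries where they do the work, as an engineer would, in place of code of your own. Each camera call takes 0.05 s, during which the arm holds its last target. There are 200 camera calls.

## Working session

There is one attempt and no reset: what is moved stays moved. The work goes in short steps, Python scripts to look and compute and a tool call to move; the robot and the scene stay as the last step left them, time stands still between calls to the robot, and variables do not carry over. Pictures are saved under pics/ and viewed, at most 10 in all, crops included, and the job is handed in when it is done.

Besides the shell and the picture viewer there is one more tool, called after "Request:" by a JSON object that holds its "op" and its "data", one argument or row to a line. apply_moves: Moves the arm, as the interface text tells. Its arguments: {"type":"object","properties":{"claw":{"type":"array"},"xyz":{"type":"array"},"twist":{"type":"array"},"force":{"type":"number"}},"required":["claw","xyz","twist"]}

```bash
mkdir -p pics; cat > h.py <<'E'
import numpy as np, cv2
from workcell import bot
def K(f):
    h,w=f["img"].shape[:2]; fl=h/2/np.tan(np.radians(f["vfov"])/2)
    return np.array([[fl,0,f["cx"]],[0,fl,f["cy"]],[0,0,1.]])
F=np.diag([1.,-1,-1,1])
def proj(f,P):
    T=F@np.array(f["view"]); r,_=cv2.Rodrigues(T[:3,:3])
    return cv2.projectPoints(np.array(P,float).reshape(-1,1,3),r,T[:3,3],K(f),np.array(f["distortion"],float))[0][:,0]
def unproj(f,uv,z):
    T=F@np.array(f["view"]); n=cv2.undistortPoints(np.array(uv,float).reshape(-1,1,2),K(f),np.array(f["distortion"],float))[:,0]
    R=T[:3,:3];c=-R.T@T[:3,3]; d=np.c_[n,np.ones(len(n))]@R
    return c+d*((z-c[2])/d[:,2])[:,None]
def save(f,n,crop=None,s=1):
    im=f["img"][...,::-1]
    if crop: a,b,c,d=crop; im=im[b:d,a:c]
    cv2.imwrite("pics/"+n,cv2.resize(im,None,fx=s,fy=s,interpolation=cv2.INTER_CUBIC))
E
python3 - <<'E'
from h import *
for c in("scene","top"):
    f=bot.grab_frame(c); save(f,c+"0.png",s=1.4)
    for q in ["push_plate","lever_post","fence_face","block_mid","cam_pivot","follower_roller","tip_tin","masking_tape","solder_spool","marker0","grozing_pliers","flux_bottle","glass_cutter"]:
        print(c,q,[(np.round(d["position"],3).tolist(),round(d["score"],2)) for d in bot.find_in(c,q)[:3]])
s=bot.observe();print(s["clock"],s["position"],s["tool_rot"],s["grip_width"])
E
```

```text
scene push_plate [([0.498, -0.132, 0.042], 0.93), ([0.674, -0.35, 0.041], 0.23)]
scene lever_post [([0.564, -0.245, 0.032], 0.66)]
scene fence_face [([0.553, -0.174, 0.01], 0.65)]
scene block_mid [([0.365, -0.031, 0.031], 0.76), ([0.6, -0.115, 0.037], 0.71), ([0.777, 0.218, 0.027], 0.61)]
scene cam_pivot [([0.559, -0.241, 0.038], 0.98)]
scene follower_roller [([0.499, -0.135, 0.04], 0.81)]
scene tip_tin [([0.678, -0.227, 0.031], 0.88)]
scene masking_tape [([0.602, 0.044, 0.024], 0.94)]
scene solder_spool []
scene marker0 [([0.415, -0.241, 0.015], 0.73)]
scene grozing_pliers [([0.569, -0.414, 0.009], 0.58)]
scene flux_bottle [([0.511, 0.101, 0.064], 0.83), ([0.677, -0.23, 0.029], 0.59)]
scene glass_cutter [([0.62, 0.139, 0.009], 0.48)]
top push_plate [([0.515, -0.122, 0.04], 0.6), ([0.679, -0.343, 0.039], 0.41)]
top lever_post [([0.562, -0.236, 0.034], 0.88)]
top fence_face [([0.568, -0.166, 0.013], 0.6)]
top block_mid [([0.786, 0.22, 0.03], 0.85), ([0.567, -0.163, 0.012], 0.66), ([0.601, -0.108, 0.037], 0.62)]
top cam_pivot [([0.561, -0.234, 0.035], 0.94)]
top follower_roller [([0.511, -0.126, 0.04], 0.94), ([0.557, -0.24, 0.031], 0.73), ([0.603, 0.154, 0.014], 0.51)]
top tip_tin [([0.685, -0.222, 0.031], 0.66)]
top masking_tape [([0.609, 0.047, 0.026], 0.58), ([0.519, 0.118, 0.092], 0.32)]
top solder_spool [([0.602, 0.157, 0.013], 0.73), ([0.604, -0.11, 0.04], 0.64), ([0.681, -0.343, 0.036], 0.57)]
top marker0 [([0.417, -0.238, 0.016], 0.85), ([0.571, -0.164, 0.012], 0.38)]
top grozing_pliers []
top flux_bottle [([0.521, 0.116, 0.09], 0.74)]
top glass_cutter [([0.601, 0.156, 0.012], 0.77)]
1.4 [0.24211651 0.57616842 0.2312843 ] [-3.14153274e+00  5.12713776e-06  2.74379742e+00] 0.08503638011140237
```

View pics/scene0.png

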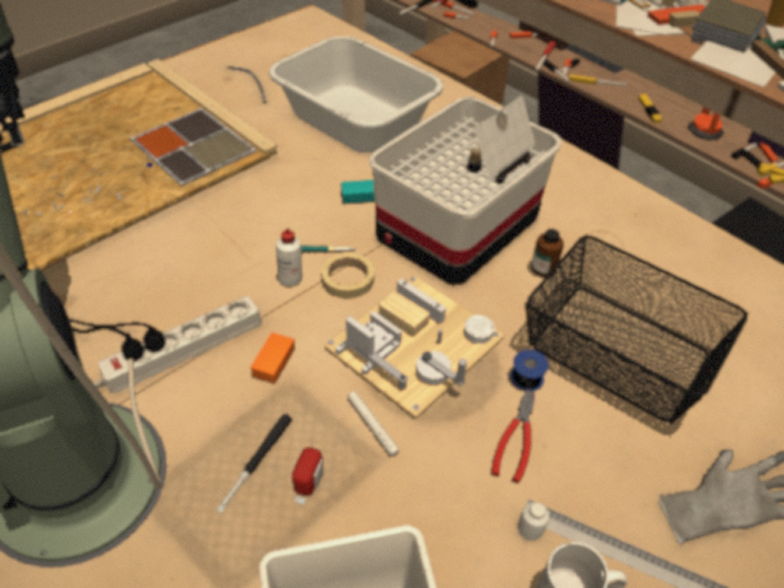

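View pics/top0.png

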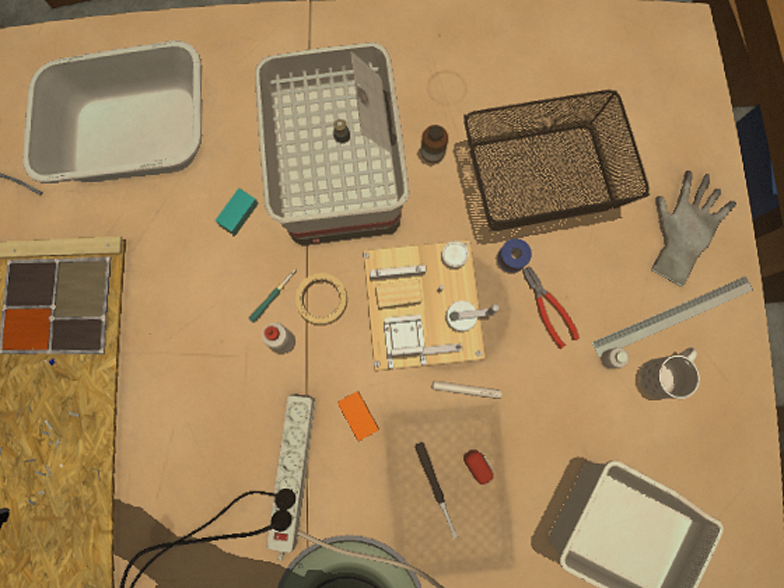

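The jig sits at about (425,305) in the top view and (415,345) in the scene view, both at 1.4x. The pine block is at (398,293) in the top view. Its orange look-alike at (358,415) and turquoise one at (236,212) are off the jig. I'll enlarge the jig to confirm.

```bash
python3 - <<'E'
from h import *
f=bot.grab_frame("top"); save(f,"topc.png",(245,160,375,275),6)
f=bot.grab_frame("scene"); save(f,"scc.png",(225,190,365,300),5.5)
E
```

```text
(no output)
```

View pics/topc.png

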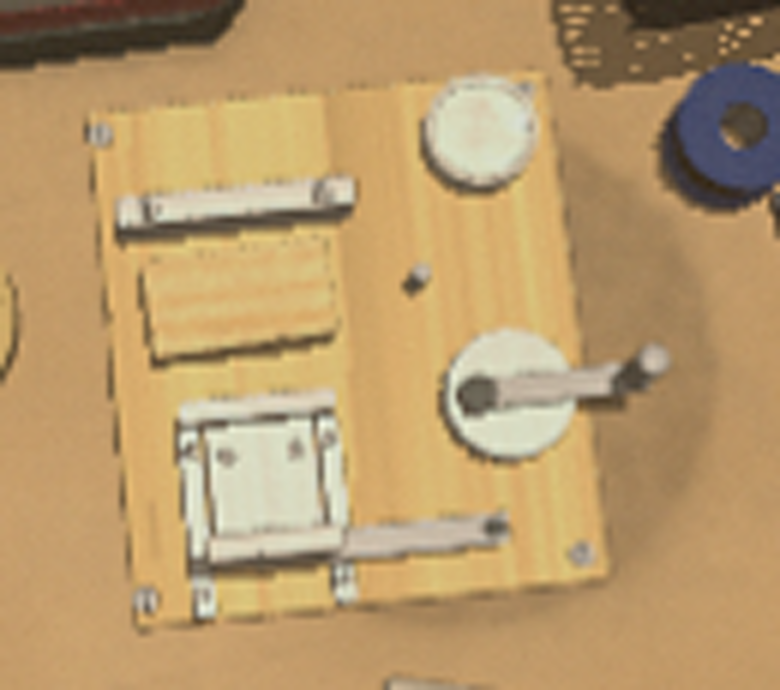

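View pics/scc.png

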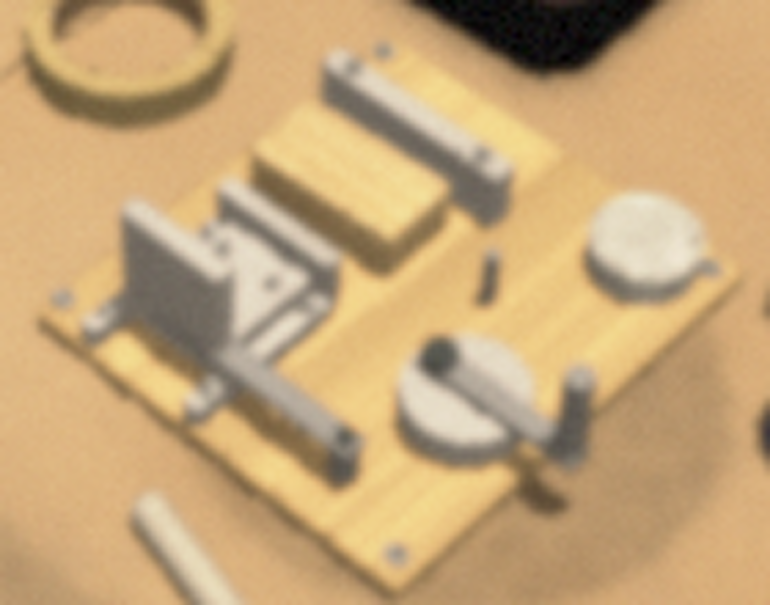

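The crops confirm the plain wood block (top crop 240,300) between jaw and fence. The lever post top is at (655,360), the pivot at (478,393) and the plate top edge runs (205..345,545). Next I fit the jig pose.

```bash
python3 - <<'E'
from h import *
from scipy.optimize import least_squares
ft=bot.grab_frame("top"); fs=bot.grab_frame("scene")
T=lambda p:(np.array(p)+.5)/6-.5+[245,160]
S=lambda p:(np.array(p)+.5)/5.5-.5+[225,190]
J=np.array([[120,110,12],[120,-110,12],[-125,-110,12],[-125,110,12]])/1e3
t=T([[90,115],[545,72],[607,577],[137,628]]); s=S([[742,272],[398,597],[40,318]])
def tf(p,P): P=np.array(P);c,n=np.cos(p[2]),np.sin(p[2]);return np.c_[p[0]+c*P[:,0]-n*P[:,1],p[1]+n*P[:,0]+c*P[:,1],P[:,2]]
rt=lambda p:(proj(ft,tf(p,J))-t).ravel()
rs=lambda p:(proj(fs,tf(p,J[1:]))-s).ravel()
for n,r in(("top",rt),("scene",rs),("both",lambda p:np.r_[rt(p),rs(p)])):
    o=least_squares(r,[.57,-.165,0]); print(n,o.x.round(4),np.abs(o.fun).max().round(2))
p=o.x; np.save("jig.npy",p)
inv=lambda P:tf([0,0,-p[2]],P-np.array([p[0],p[1],0])).round(4)
for n,f,uv,z in [("post top",ft,T([655,357]),.092),("post s",fs,S([579,376]),.092),("pivot t",ft,T([478,393]),.045),("pivot s",fs,S([440,352]),.045),
 ("plateL t",ft,T([210,543]),.092),("plateR t",ft,T([343,533]),.092),("plate s L",fs,S([133,205]),.092),("plate s R",fs,S([225,270]),.092),
 ("fence edge t",ft,T([236,220]),.048),("arm tip t",ft,T([507,527]),.041),("tin",ft,T([482,130]),.03),("marker",ft,[338,278],.015),("spool",ft,T([735,120]),.042)]:
    P=unproj(f,[uv],z); print(n,P[0].round(4),inv(P)[0])
E
```

```text
top [ 0.5939 -0.1566  0.0752] 0.82
scene [ 0.5906 -0.1604  0.0872] 1.29
both [ 0.5928 -0.1582  0.0803] 1.63
post top [ 0.5691 -0.2857  0.092 ] [-0.0339 -0.1251  0.092 ]
post s [ 0.5655 -0.2876  0.092 ] [-0.0376 -0.1268  0.092 ]
pivot t [ 0.5618 -0.2139  0.045 ] [-0.0353 -0.053   0.045 ]
pivot s [ 0.5601 -0.216   0.045 ] [-0.0372 -0.055   0.045 ]
plateL t [ 0.4936 -0.0916  0.092 ] [-0.0936  0.0743  0.092 ]
plateR t [ 0.4965 -0.1483  0.092 ] [-0.0952  0.0176  0.092 ]
plate s L [ 0.4893 -0.0954  0.092 ] [-0.0981  0.071   0.092 ]
plate s R [ 0.4947 -0.149   0.092 ] [-0.0971  0.0171  0.092 ]
fence edge t [ 0.6433 -0.107   0.048 ] [0.0545 0.0471 0.048 ]
arm tip t [ 0.5016 -0.2248  0.041 ] [-0.0963 -0.059   0.041 ]
tin [ 0.6874 -0.2229  0.03  ] [ 0.0891 -0.0721  0.03  ]
marker [ 0.4197 -0.249   0.015 ] [-0.1798 -0.0766  0.015 ]
spool [ 0.6866 -0.3391  0.042 ] [ 0.079  -0.1878  0.042 ]
```

Request:
{"op": "apply_moves", "data": {
  "claw": [0,0,0,0,0,0,0,0,0,0,0,0],
  "xyz": [
    [-0.0303,-0.0167,0],
    [-0.0303,-0.0167,0],
    [-0.0303,-0.0167,0],
    [-0.0303,-0.0167,0],
    [-0.0303,-0.0167,0],
    [-0.0303,-0.0167,0],
    [-0.0303,-0.0167,0],
    [-0.0303,-0.0167,0],
    [-0.0303,-0.0167,0],
    [-0.0303,-0.0167,0],
    [-0.0303,-0.0167,0],
    [-0.0303,-0.0167,0]
  ],
  "twist": [
    [0,0,0],
    [0,0,0],
    [0,0,0],
    [0,0,0],
    [0,0,0],
    [0,0,0],
    [0,0,0],
    [0,0,0],
    [0,0,0],
    [0,0,0],
    [0,0,0],
    [0,0,0]
  ],
  "force": 30
}}

```text
clock: 2.8
position: [0.5005, 0.2494, 0.2315]
tool_rot: [3.141, 0.0, 2.744]
force: [0.4, 1.1, 0.7]
grip_width: -0.0002
finger_force: 0.0
```

Request:
{"op": "apply_moves", "data": {
  "claw": [0,0,0,0,0,0,0,0,0,0,0,0,0,0],
  "xyz": [
    [-0.0167,-0.0348,0],
    [-0.0167,-0.0348,0],
    [-0.0167,-0.0348,0],
    [-0.0167,-0.0348,0],
    [-0.0167,-0.0348,0],
    [-0.0167,-0.0348,0],
    [-0.0167,-0.0348,0],
    [-0.0167,-0.0348,0],
    [-0.0167,-0.0348,0],
    [-0.0167,-0.0348,0],
    [-0.0167,-0.0348,0],
    [-0.0167,-0.0348,0],
    [-0.0167,-0.0348,0],
    [-0.0167,-0.0348,0]
  ],
  "twist": [
    [0,0,0],
    [0,0,0],
    [0,0,0],
    [0,0,0],
    [0,0,0],
    [0,0,0],
    [0,0,0],
    [0,0,0],
    [0,0,0],
    [0,0,0],
    [0,0,0],
    [0,0,0],
    [0,0,0],
    [0,0,0]
  ]
}}

```text
clock: 4.2
position: [0.5264, -0.2908, 0.2314]
tool_rot: [3.142, 0.0, 2.744]
force: [0.6, -0.5, 0.5]
grip_width: -0.0001
finger_force: 0.0
```

Request:
{"op": "apply_moves", "data": {
  "claw": [0,0,0,0,0,0,0,0,0,0,0,0,0,0,0,0,0,0,0,0],
  "xyz": [
    [0,0,0],
    [0,0,0],
    [0,0,0],
    [0,0,0],
    [0,0,0],
    [0,0,0],
    [0,0,0],
    [0,0,0],
    [0,0,0],
    [0,0,0],
    [0,0,0],
    [0,0,0],
    [0,0,0],
    [0,0,0],
    [0,0,0],
    [0,0,0],
    [0,0,0],
    [0,0,0],
    [0,0,0],
    [0,0,0]
  ],
  "twist": [
    [0,0,0.14],
    [0,0,0.14],
    [0,0,0.14],
    [0,0,0.14],
    [0,0,0.14],
    [0,0,0.14],
    [0,0,0.14],
    [0,0,0.14],
    [0,0,0.14],
    [0,0,0.14],
    [0,0,0.14],
    [0,0,0.14],
    [0,0,0.14],
    [0,0,0.14],
    [0,0,0.14],
    [0,0,0.14],
    [0,0,0.14],
    [0,0,0.14],
    [0,0,0.144],
    [0,0,0]
  ]
}}

```text
clock: 6.2
position: [0.5266, -0.2889, 0.2311]
tool_rot: [3.141, 0.001, 0.077]
force: [-0.5, 0.7, -0.1]
grip_width: -0.0002
finger_force: 0.0
```

Request:
{"op": "apply_moves", "data": {
  "claw": [0,0,0,0,0,0,0],
  "xyz": [
    [0,0,0.035],
    [0,0,0.035],
    [0,0,0.035],
    [0,0,0.03],
    [0,0,0.025],
    [0,0,0.016],
    [0,0,0]
  ],
  "twist": [
    [0,0,0],
    [0,0,0],
    [0,0,0],
    [0,0,0],
    [0,0,0],
    [0,0,0],
    [0,0,0]
  ]
}}

```text
clock: 6.9
position: [0.5258, -0.2888, 0.0538]
tool_rot: [-3.14, 0.002, 0.082]
force: [0.2, -0.0, 0.7]
grip_width: 0.0001
finger_force: 0.0
```

```bash
python3 - <<'E'
from h import *
f=bot.grab_frame("scene"); save(f,"sc1.png",(225,170,375,300),5)
print(proj(f,[bot.observe()["position"]]))
E
```

```text
[[316.93159376 277.43392848]]
```

View pics/sc1.png

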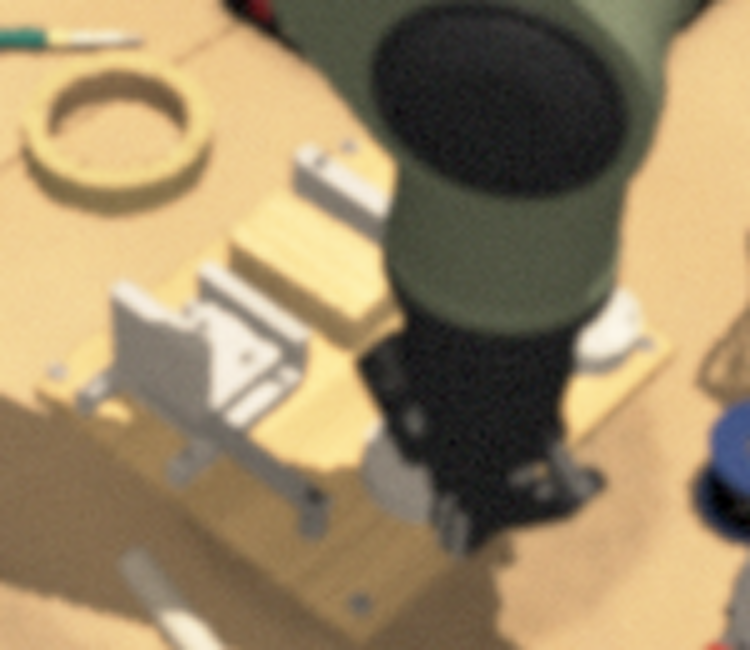

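The fingertips are at crop (460,540) as predicted, behind the post. I'll approach and sweep it round.

Request:
{"op": "apply_moves", "data": {
  "claw": [0,0,0,0,0,0,0,0,0,0,0,0],
  "xyz": [
    [0.005,0,0],
    [0.005,0,0],
    [0.004,0,0],
    [0.004,0,0],
    [0.003,0,0],
    [0.003,0,0],
    [0.00565,0.0012,0],
    [0.00565,0.0012,0],
    [0.00565,0.0012,0],
    [0.00565,0.0012,0],
    [0.00565,0.0012,0],
    [0.00565,0.0012,0]
  ],
  "twist": [
    [0,0,0],
    [0,0,0],
    [0,0,0],
    [0,0,0],
    [0,0,0],
    [0,0,0],
    [0,0,-0.08],
    [0,0,-0.08],
    [0,0,-0.08],
    [0,0,-0.08],
    [0,0,-0.08],
    [0,0,-0.08]
  ]
}}

```text
clock: 8.15
position: [0.5841, -0.2849, 0.0551]
tool_rot: [-3.14, 0.001, 0.563]
force: [-5.5, -0.6, 0.4]
grip_width: -0.0001
finger_force: 1.9
```

```bash
python3 - <<'E'
from h import *
f=bot.grab_frame("top"); save(f,"t2.png",(245,150,375,280),4.6)
for c in("top","scene"): bot.grab_frame(c); print([(np.round(d["position"],3).tolist(),round(d["score"],2)) for d in bot.find_in(c,"lever_post")[:2]])
E
```

```text
[]
[([0.565, -0.234, 0.034], 0.9)]
```

View pics/t2.png

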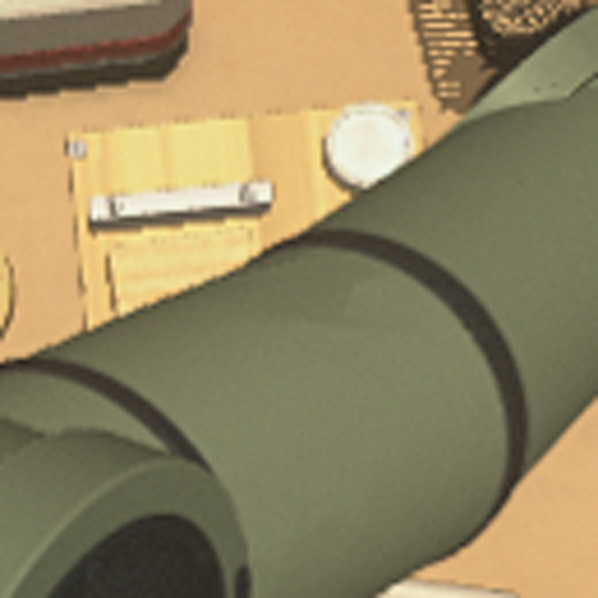

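Request:
{"op": "apply_moves", "data": {
  "claw": [0,0,0,0,0,0,0,0,0,0,0,0,0],
  "xyz": [
    [0.00565,0.0012,0],
    [0.00565,0.0012,0],
    [0.00565,0.0012,0],
    [0.00565,0.0012,0],
    [0.00565,0.0012,0],
    [0.00565,0.0012,0],
    [0.00565,0.0012,0],
    [0.00565,0.0012,0],
    [0.00565,0.0012,0],
    [0.00565,0.0012,0],
    [0.00565,0.0012,0],
    [0.00565,0.0012,0],
    [0.00565,0.0012,0]
  ],
  "twist": [
    [0,0,-0.08],
    [0,0,-0.08],
    [0,0,-0.08],
    [0,0,-0.08],
    [0,0,-0.08],
    [0,0,-0.08],
    [0,0,-0.08],
    [0,0,-0.08],
    [0,0,-0.08],
    [0,0,-0.08],
    [0,0,-0.08],
    [0,0,-0.08],
    [0,0,-0.08]
  ]
}}

```text
clock: 9.7
position: [0.633, -0.2327, 0.0554]
tool_rot: [3.141, 0.001, 1.6]
force: [0.1, -3.8, -1.6]
grip_width: -0.0004
finger_force: 2.0
```

```bash
python3 - <<'E'
from h import *
p=np.load("jig.npy");s=bot.observe();d=s["position"][:2]-p[:2];c,n=np.cos(p[2]),np.sin(p[2])
print(c*d[0]+n*d[1]+.036,-n*d[0]+c*d[1]+.055,s["force"],s["tool_rot"],s["qpos"].round(2) if hasattr(s["qpos"],'round') else s["qpos"])
E
```

```text
0.07008874283990299 -0.022454665379483076 [ 0.11264251 -3.75873538 -1.55142356] [3.14127677e+00 1.38204396e-03 1.60038793e+00] [ 0.06  0.84  0.33  1.59 -0.35  0.77  0.57]
```

Request:
{"op": "apply_moves", "data": {
  "claw": [0,0,0,0,0,0,0,0,0,0,0,0,0,0,0],
  "xyz": [
    [-0.01,0,0],
    [-0.02,0,0],
    [0,0,-0.03],
    [0,0,-0.03],
    [0,0,-0.03],
    [0,0,0],
    [0.018,-0.023,0],
    [0.018,-0.023,0],
    [0.018,-0.023,0],
    [0.018,-0.023,0],
    [0.018,-0.023,0],
    [0.018,-0.023,0],
    [0.018,-0.023,0],
    [0.018,-0.023,0],
    [0,0,0]
  ],
  "twist": [
    [0,0,0],
    [0,0,0],
    [0,0,0],
    [0,0,0],
    [0,0,0],
    [0,0,0],
    [0,0,0],
    [0,0,0],
    [0,0,0],
    [0,0,0],
    [0,0,0],
    [0,0,0],
    [0,0,0],
    [0,0,0],
    [0,0,0]
  ]
}}

```text
clock: 11.2
position: [0.4432, -0.1221, 0.1451]
tool_rot: [-3.14, -0.001, 1.597]
force: [0.7, -0.1, 0.1]
grip_width: 0.0004
finger_force: 0.0
```

Request:
{"op": "apply_moves", "data": {
  "claw": [0,0,0,0,0,0,0,0,0,0,0,0],
  "xyz": [
    [0,0,0],
    [0,0,0],
    [0,0,0],
    [0,0,0],
    [0,0,0],
    [0,0,0],
    [0,0,0],
    [0,0,0],
    [0,0,0],
    [0,0,0],
    [0,0,0],
    [0,0,0]
  ],
  "twist": [
    [0,0,0.138],
    [0,0,0.138],
    [0,0,0.138],
    [0,0,0.138],
    [0,0,0.138],
    [0,0,0.138],
    [0,0,0.138],
    [0,0,0.138],
    [0,0,0.138],
    [0,0,0.138],
    [0,0,0.138],
    [0,0,0]
  ]
}}

```text
clock: 12.4
position: [0.4461, -0.1239, 0.1452]
tool_rot: [3.14, 0.0, 0.076]
force: [0.1, -0.3, -0.8]
grip_width: -0.0002
finger_force: 0.0
```

```bash
python3 - <<'E'
from h import *
f=bot.grab_frame("scene"); save(f,"sc3.png",(225,170,375,300),5)
E
```

```text
(no output)
```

View pics/sc3.png

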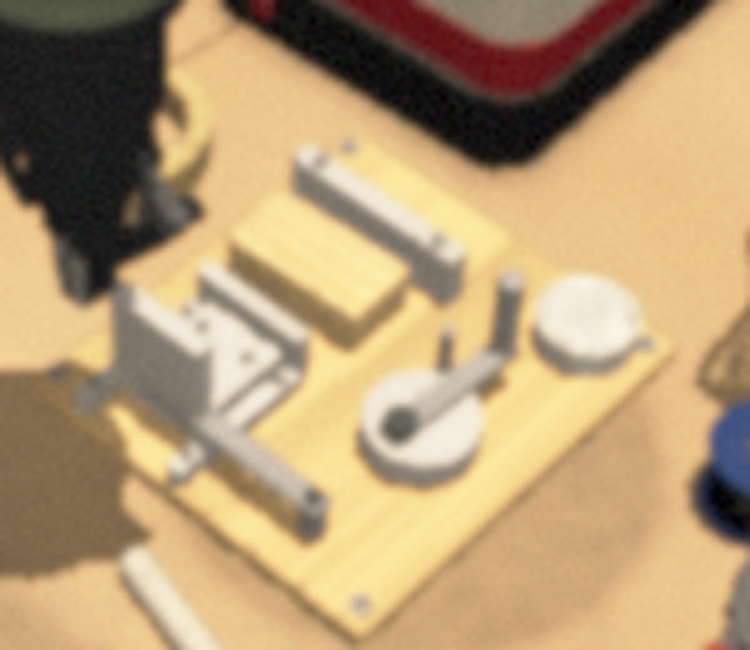

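The lever now points at the fence (pivot 400,425, post 512,285), the slide is still back and the tin is untouched. I'll lower behind the plate and push.

Request:
{"op": "apply_moves", "data": {
  "claw": [0,0,0,0,0,0,0,0,0,0,0,0,0,0,0],
  "xyz": [
    [0,0,0.03],
    [0,0,0.03],
    [0,0,0.02],
    [0,0,0.01],
    [0,0,0],
    [0.008,0,0],
    [0.008,0,0],
    [0.006,0,0],
    [0.004,0,0],
    [0.003,0,0],
    [0.003,0,0],
    [0.003,0,0],
    [0.003,0,0],
    [0.003,0,0],
    [0,0,0]
  ],
  "twist": [
    [0,0,0],
    [0,0,0],
    [0,0,0],
    [0,0,0],
    [0,0,0],
    [0,0,0],
    [0,0,0],
    [0,0,0],
    [0,0,0],
    [0,0,0],
    [0,0,0],
    [0,0,0],
    [0,0,0],
    [0,0,0],
    [0,0,0]
  ]
}}

```text
clock: 13.95
position: [0.4872, -0.1199, 0.0553]
tool_rot: [3.141, -0.0, 0.082]
force: [0.2, 0.0, 0.5]
grip_width: 0.0002
finger_force: 0.0
```

Request:
{"op": "apply_moves", "data": {
  "claw": [0,0,0,0,0],
  "xyz": [
    [0.003,0,0],
    [0.003,0,0],
    [0.003,0,0],
    [0.003,0,0],
    [0.003,0,0]
  ],
  "twist": [
    [0,0,0],
    [0,0,0],
    [0,0,0],
    [0,0,0],
    [0,0,0]
  ]
}}

```text
clock: 14.45
position: [0.5019, -0.1188, 0.0553]
tool_rot: [3.141, 0.0, 0.082]
force: [-3.2, -1.7, 0.9]
grip_width: 0.0001
finger_force: 1.5
```

```bash
python3 - <<'E'
from h import *
f=bot.grab_frame("scene"); save(f,"sc4.png",(225,170,375,300),5); print(bot.observe()["force"],bot.observe()["position"])
E
```

```text
[-0.94879552 -1.5152936  -0.20171314] [ 0.50237312 -0.11866293  0.05531799]
```

View pics/sc4.png

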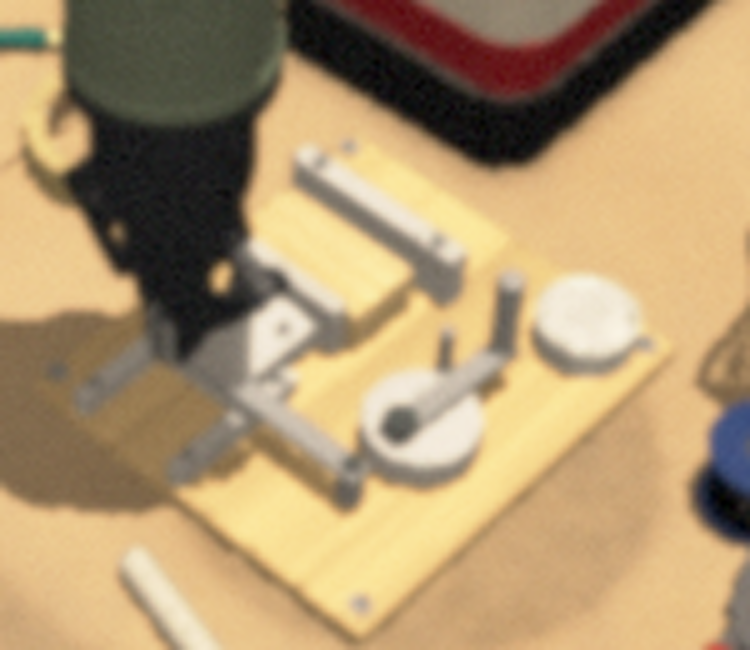

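The slide is about 25 mm forward, the jaw is at the block and the cam is still low. I continue gently, watching the force.

Request:
{"op": "apply_moves", "data": {
  "claw": [0,0,0,0,0],
  "xyz": [
    [0.002,0,0],
    [0.002,0,0],
    [0.002,0,0],
    [0.002,0,0],
    [0.002,0,0]
  ],
  "twist": [
    [0,0,0],
    [0,0,0],
    [0,0,0],
    [0,0,0],
    [0,0,0]
  ]
}}

```text
clock: 15.0
position: [0.5118, -0.1179, 0.0553]
tool_rot: [3.141, -0.0, 0.082]
force: [-3.1, -1.9, -0.8]
grip_width: 0.0003
finger_force: 1.4
```

Request:
{"op": "apply_moves", "data": {
  "claw": [0,0,0],
  "xyz": [
    [0.001,0,0],
    [0.001,0,0],
    [0.001,0,0]
  ],
  "twist": [
    [0,0,0],
    [0,0,0],
    [0,0,0]
  ]
}}

```text
clock: 15.3
position: [0.513, -0.1178, 0.0552]
tool_rot: [-3.141, 0.003, 0.081]
force: [-18.7, -0.8, 13.4]
grip_width: -0.0003
finger_force: 9.3
```

Request:
{"op": "apply_moves", "data": {
  "claw": [0,0,0,0],
  "xyz": [
    [0.0005,0,0],
    [0,0,0],
    [0,0,0],
    [0,0,0]
  ],
  "twist": [
    [0,0,0],
    [0,0,0],
    [0,0,0],
    [0,0,0]
  ]
}}

```text
clock: 15.7
position: [0.513, -0.1178, 0.0552]
tool_rot: [-3.141, 0.003, 0.081]
force: [-17.5, -1.0, 12.1]
grip_width: -0.0002
finger_force: 8.6
```

Request:
{"op": "apply_moves", "data": {
  "claw": [0,0,0,0,0,0,0,0,0,0,0],
  "xyz": [
    [-0.005,0,0],
    [-0.01,0,0],
    [-0.02,0,0],
    [-0.02,0,0],
    [0,0,0],
    [0,0,-0.03],
    [0,0,-0.04],
    [0,0,-0.04],
    [0,0,-0.04],
    [0,0,0],
    [0,0,0]
  ],
  "twist": [
    [0,0,0],
    [0,0,0],
    [0,0,0],
    [0,0,0],
    [0,0,0],
    [0,0,0],
    [0,0,0],
    [0,0,0],
    [0,0,0],
    [0,0,0],
    [0,0,0]
  ]
}}

```text
clock: 16.8
position: [0.461, -0.1215, 0.2058]
tool_rot: [-3.141, -0.002, 0.083]
force: [0.5, 1.7, 0.2]
grip_width: -0.0002
finger_force: 0.0
```

```bash
python3 - <<'E'
from h import *
f=bot.grab_frame("scene"); save(f,"sc5.png",(235,190,355,290),6.5)
p=np.load("jig.npy");c,n=np.cos(p[2]),np.sin(p[2])
for x in(-.096,-.058,-.056): # expected plate top right corner
    P=[p[0]+c*x-n*.015,p[1]+n*x+c*.015,.092]; print(x,(proj(f,[P])-[235,190])*6.5)
E
```

```text
-0.096 [[204.59168902 317.93199693]]
-0.058 [[276.90065334 260.20953293]]
-0.056 [[280.64247443 257.22204689]]
```

View pics/sc5.png

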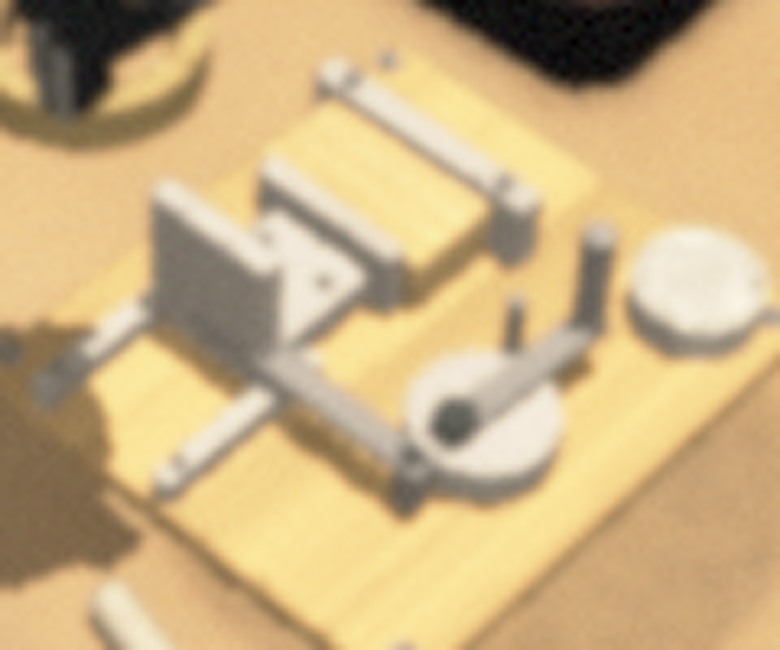

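The block appears tight between jaw and fence. I move the arm aside for one overhead check of the gap.

Request:
{"op": "apply_moves", "data": {
  "claw": [0,0,0,0,0,0,0,0,0],
  "xyz": [
    [0,-0.04,-0.02],
    [0,-0.04,-0.02],
    [0,-0.04,0],
    [0,-0.04,0],
    [0,-0.04,0],
    [0,-0.04,0],
    [0,-0.04,0],
    [0,0,0],
    [0,0,0]
  ],
  "twist": [
    [0,0,0],
    [0,0,0],
    [0,0,0],
    [0,0,0],
    [0,0,0],
    [0,0,0],
    [0,0,0],
    [0,0,0],
    [0,0,0]
  ]
}}

```text
clock: 17.75
position: [0.4375, 0.1535, 0.2424]
tool_rot: [3.14, 0.001, 0.084]
force: [-0.1, -0.0, 0.2]
grip_width: 0.0001
finger_force: 0.0
```

```bash
python3 - <<'E'
from h import *
f=bot.grab_frame("top"); save(f,"t6.png",(258,180,338,255),8)
E
```

```text
(no output)
```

View pics/t6.png

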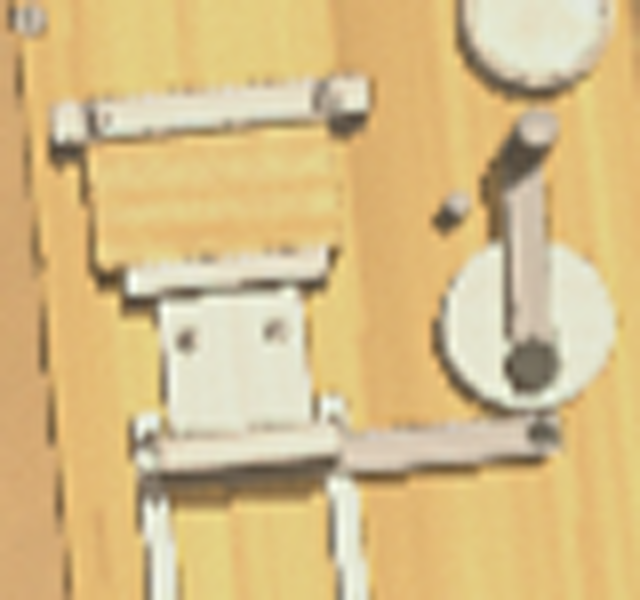

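The block is flush between jaw (230,270) and fence (215,110), with no gap and square. The lever points at the fence. Handing in.

```bash
python3 -c "
from workcell import bot
print(bot.job_done())"
```

```text
the job is handed in; nothing more can be done
None
```

The job is handed in: the cam is at its low point, the slide is pushed home with the pine block seated square against the fence in the final overhead picture, and the arm is clear; the hand-in call gave no verdict.

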